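Change the feed gear at the gearbox selector

ROBOT

A 6-joint arm with a two-finger parallel gripper is mounted at the origin on the work surface. World frame = base frame: x ahead of the robot, y to its left, z up, the work surface at z = 0. Lengths are in m, angles in rad, forces in N, time in s.
With the tool pointing down it reaches from about 0.275 to 1 m from the base axis. Payload 8.4 kg.
Tool frame: the origin (TCP) lies on the centre line of the jaws, within the pads' length; the fingertips stand 17 mm ahead of it and the grasp point (between the pads) lies 2 mm behind it (bot.tcp_to_tips is the z of the fingertips in the tool frame, in m); z points along the fingers, y is the line along which they close (so a half turn about z gives the same grasp; the last joint's range is limited). The gripper opens to 85 mm and grips with 20 to 120 N. Pads are 22 mm wide; open, the fingers measure 114 mm over their backs; the gripper's body (76 mm by 85 mm) begins 54 mm behind the grasp point. The pads swing forward as they close: fully open they stand 13 mm farther back than shut.
Start: joints at [1.342, 0.353, 1.633, -0, 1.155, -0.002], TCP at [0.141, 0.609, 0.223] pointing down, gripper open.
Joint ranges: [-2.63, 2.63], [-0.92, 2.1], [0.06, 2.66], [-1.3, 4.44], [0, 2.69], [-3.02, 3.02]. Speed limits (rad/s): [2.22, 2.22, 2.79, 3.14, 3.14, 3.14].

INTERFACE

Orientations are given as a unit quaternion [x, y, z, w].
In Python, from workcell import bot, hand, kinematics, get_obs, vision, hand_in gives the robot as it stands. The module is installed in compiled form; this text tells all that it offers. Calls block until the motion is done:
- bot.reach(position, orientation): joint-space move of the TCP to a pose.
- bot.servo_line(position, ori=None, velocity=0.15): straight line of the TCP; ori=None keeps the orientation; velocity is the mean speed in m/s.
- bot.goto_joints(angles): joint-space move.
- hand.move_gripper(opening, strength=None): finger opening in m; strength is the grip in N (None keeps the last); returns when the fingers have stopped.
- bot.dwell(seconds).
- kinematics.solve_ik(position, orientation): joint angles nearest the present ones, or None.
- get_obs(): the state.
- vision.read_camera(name): name is "scene" or "top" or "wrist"; returns a dict with "frame" (420x560x3 uint8, red, green, blue), "intrinsics" (3x3 intrinsics, pixels), "dist" ([k1, k2, p1, p2, k3] as OpenCV has them; the pictures are not rectified), "view" (4x4, takes a point from world to camera coordinates). Camera axes: x right, y down, z forward; pixel columns grow to the right and rows downward; lengths in m; the calibration is good to about 2 mm. A picture is of the moment at which its call begins. There is no depth.
A pose or a line that the arm cannot do raises bot.IKError and nothing moves.
- hand_in(): hands the job in; it is judged then, once.
The state is a dict: "time_s": time; "joint_pos": joint angles; "joint_vel": joint speeds; "joint_efforts": joint torques, N m; "position": TCP position; "orientation": TCP orientation; "wrist_force": force on the tool from outside, world axes, zero at the start; "ft_torque": the same for the moment, N m; "gripper_width": finger opening in m; "grip_force": force on a finger pad.
Only numpy, scipy, OpenCV 4.12 (cv2) and the standard library are available. Lean on these libraries where they do the work, as an engineer would, in place of code of your own. Each camera call takes 0.05 s, during which the arm holds its last target. There are 200 camera calls.

TASK

Change the feed on the blue gearbox: push its black-knobbed selector lever through the gate, along its middle slot to the cross channel, across, and fully home into the slot with the green tag, and leave it there. Only push the lever, do not take its knob or stem between the fingers; do not put it into another tagged slot on the way, and leave the gear, the oil bottle and the wrench where they are.

Things in the scene. Friction and masses are not known exactly. Their poses are not given: they have to be found in the camera images.
- housing: blue gearbox housing fixed to the bench, 156 x 156 mm (foot 180 x 170 mm), with a flat aluminium gate plate, 150 x 150 mm, whose top is 110 mm above the bench. Origin: centre of the underside; x axis along the gate's slots (roughly away from the robot), y to the left along the cross channel, z up; it stands at various yaws
- gate (a point): centre of the gate, on the plate's top; axes as the housing's. Three slots along x at y = -26, 0 and +26 mm, each 16 mm wide, from x = -31 to +31 mm, joined at x = 0 by one cross channel 18 mm wide along y; the tongues between the slots have rounded ends. The gate is rigid and stops the lever's stem. The two ends of the middle slot have no tag
- shift (a joint): lean of the lever along the slots, rad: 0 upright in the cross channel, positive leaning to the housing's +x, negative to -x. Fully home in a corner slot it reads about +-0.29 to 0.31; to pass along the cross channel it must be within about +-0.04. At the start the lever stands anywhere along the middle slot, -0.27 to +0.27
- cross (a joint): lean of the lever along the cross channel, rad: 0 in the middle slot, positive leaning to the housing's +y, negative to -y; the outer slots are at about +-0.32 (gate stops it at about +-0.35)
- knob (a point): centre of the black ball knob, 34 mm in diameter, on top of the lever's steel stem, 10 mm in diameter; z axis up along the lever. It stands 190 mm above the bench when upright, about 175 mm in a corner slot. Friction holds the lever wherever it is left, it does not spring back; the knob takes about 1.5 N to push
- pivot (a point): point the lever swings about, inside the housing on its axis, 30 mm above the bench, 160 mm below the knob's centre. Knob in the housing's frame = (160 sin shift, 160 sin cross cos shift, 30 + 160 cos cross cos shift) mm
- green_tag: green square tag, 18 x 18 x 2 mm, fixed on the gate plate just beyond the closed end of the slot it names; origin on the plate, under its centre. The four tags mark the four corner slots and change places from run to run: in the housing's frame they lie at x = +-46 mm, y = +-26 mm
- red_tag: red square tag, 18 x 18 x 2 mm, fixed on the gate plate just beyond the closed end of the slot it names; origin on the plate, under its centre. The four tags mark the four corner slots and change places from run to run: in the housing's frame they lie at x = +-46 mm, y = +-26 mm
- yellow_tag: yellow square tag, 18 x 18 x 2 mm, fixed on the gate plate just beyond the closed end of the slot it names; origin on the plate, under its centre. The four tags mark the four corner slots and change places from run to run: in the housing's frame they lie at x = +-46 mm, y = +-26 mm
- blue_tag: blue square tag, 18 x 18 x 2 mm, fixed on the gate plate just beyond the closed end of the slot it names; origin on the plate, under its centre. The four tags mark the four corner slots and change places from run to run: in the housing's frame they lie at x = +-46 mm, y = +-26 mm
- gear: steel spur gear lying flat, 68 mm across, 16 mm thick with a hub to 26 mm, origin under its centre, beside the housing; a bystander, loose
- oil: white oil bottle with a red cap, 44 mm in diameter, 100 mm high, origin under its centre, beside the housing; a bystander, loose
- wrench: steel open-ended wrench lying flat in front of the housing, on the robot's side; origin under it; a bystander, loose

How it is judged:
By the outcome, as a careful person would: the job done as asked, in the order asked, and still so for the second after the job is handed in, with the robot touching nothing.
It also fails if it takes over 58 s, if anything falls off the work surface, if the arm or the gripper's body presses on something with over 40 N, if the wrist force passes 120 N, or if a joint passes its speed limit or range.

## Working session

There is one attempt and no reset: what is moved stays moved. The work goes in short steps, each a Python script; the robot and the scene stay as the last script left them, time stands still between calls to the robot, and variables do not carry over. Pictures are saved under pics/ and viewed, at most 10 in all, crops included, and the job is handed in when it is done.

```bash
mkdir -p pics; python3 - <<'E'
from workcell import vision,get_obs
import cv2,numpy as np,pickle
d={}
for n in("scene","top"):
    c=vision.read_camera(n);d[n]=c
    cv2.imwrite(f"pics/{n}0.png",c["frame"][:,:,::-1]);print(n,c["view"].round(3).tolist(),c["intrinsics"].round(1).tolist(),c["dist"])
pickle.dump(d,open("c0.pkl","wb"));o=get_obs();print(o["time_s"],o["position"],o["orientation"],o["wrist_force"])
E
```

```text
scene [[0.886, 0.464, 0.002, -0.487], [0.408, -0.778, -0.477, -0.104], [-0.219, 0.423, -0.879, 0.936], [0.0, 0.0, 0.0, 1.0]] [[385.0, 0.0, 284.3], [0.0, 385.0, 211.0], [0.0, 0.0, 1.0]] [-0.02933797  0.          0.          0.          0.        ]
top [[0.015, -1.0, 0.012, 0.047], [-0.992, -0.016, -0.123, 0.523], [0.123, -0.01, -0.992, 0.924], [0.0, 0.0, 0.0, 1.0]] [[520.7, 0.0, 281.8], [0.0, 520.7, 205.4], [0.0, 0.0, 1.0]] [0.04068791 0.         0.         0.         0.        ]
0.1 [0.14043008 0.60857761 0.22272274] [ 1.13136212e-01  9.93579290e-01 -6.21348986e-04 -7.27172409e-05] [0.05571898 0.05573031 0.25930897]
```

View pics/top0.png

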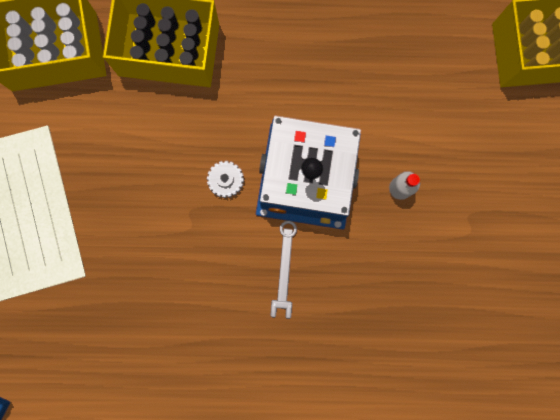

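View pics/scene0.png

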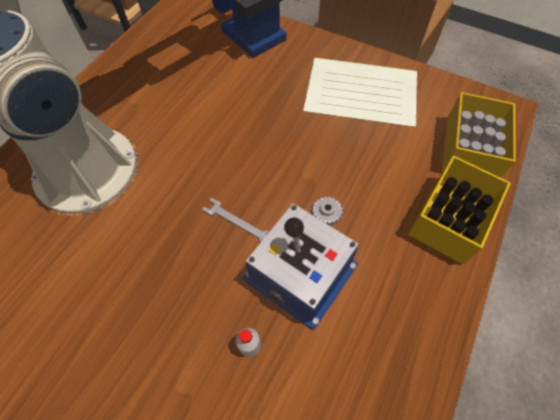

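The top view shows the green tag at about (291,188), which is the near-left slot (-x,+y). Red is at (300,136), blue at (330,141), yellow at (321,193) and the knob at (312,168). I'll enlarge this area.

```bash
python3 - <<'E'
import cv2
i=cv2.imread("pics/top0.png")[110:210,250:370];cv2.imwrite("pics/topc.png",cv2.resize(i,None,fx=6,fy=6,interpolation=cv2.INTER_CUBIC))
i=cv2.imread("pics/scene0.png")[200:300,240:360];cv2.imwrite("pics/scenec.png",cv2.resize(i,None,fx=6,fy=6,interpolation=cv2.INTER_CUBIC))
E
```

```text
(no output)
```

View pics/topc.png

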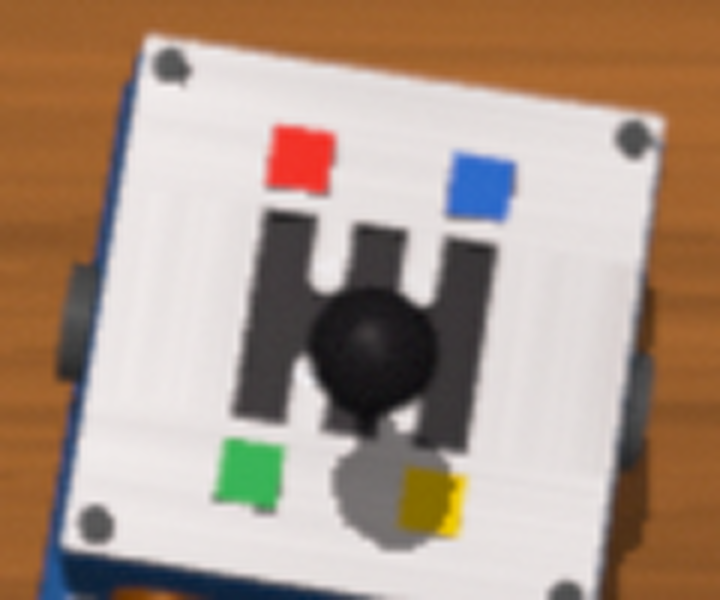

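View pics/scenec.png

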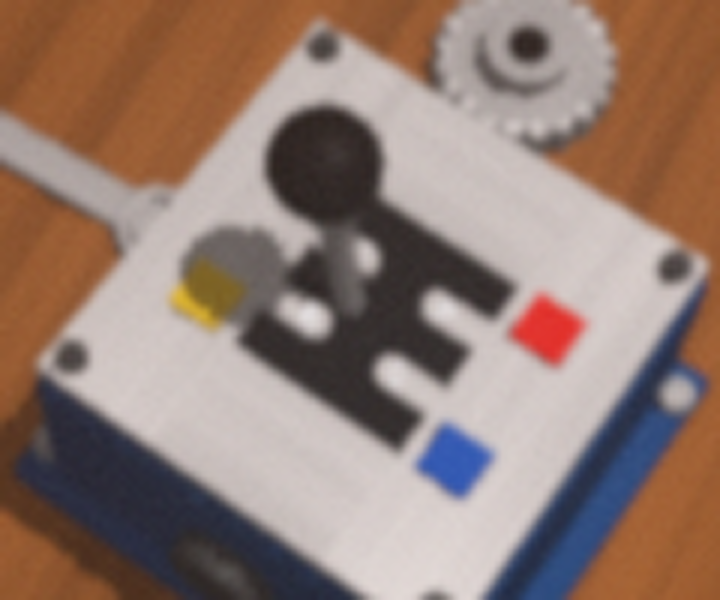

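The crops (6x, offset (250,110) for top and (240,200) for scene) give me the tag centres, plate corners and knob. Next I'll fit the pose to them.

```bash
cat > fit.py <<'E'
import cv2,numpy as np
from scipy.optimize import least_squares
def proj(c,P):
    V=c["view"];return cv2.projectPoints(np.array(P,float),cv2.Rodrigues(V[:3,:3])[0],V[:3,3],c["intrinsics"],np.array(c["dist"],float))[0][:,0]
def knob(s,c): return np.array([.16*np.sin(s),.16*np.sin(c)*np.cos(s),.03+.16*np.cos(c)*np.cos(s)])
def W(p,P):
    co,si=np.cos(p[2]),np.sin(p[2]);P=np.atleast_2d(P);return np.c_[p[0]+co*P[:,0]-si*P[:,1],p[1]+si*P[:,0]+co*P[:,1],P[:,2]]
E
python3 - <<'E'
import pickle;from fit import *
d=pickle.load(open("c0.pkl","rb"))
T=lambda x,y:[x,y,.112]; C=lambda x,y:[x,y,.11]
obs={"top":((250,110),[(T(.046,.026),301,160),(T(.046,-.026),481,187),(T(-.046,.026),250,473),(C(.075,.075),147,36),(C(.075,-.075),665,117),(C(-.075,.075),62,548)],(374,349)),
"scene":((240,200),[(T(.046,.026),548,330),(T(.046,-.026),455,461),(C(.075,.075),710,265),(C(-.075,.075),325,18),(C(-.075,-.075),40,370)],(325,163))}
def r(p,ks=("top","scene")):
    out=[]
    for n in ks:
        off,o,k=obs[n];P=W(p,[a[0] for a in o]+[knob(p[3],p[4])])
        px=(np.array([a[1:] for a in o]+[k])+.5)/6-.5+off
        out.append(proj(d[n],P)-px)
    return np.vstack(out)
for ks in(("top","scene"),("top",),("scene",)):
    s=least_squares(lambda p:r(p,ks).ravel(),[.55,0,-.1,0,0]);print(ks,s.x.round(4));print(r(s.x,ks).round(1).tolist())
    if len(ks)==2:np.save("p.npy",s.x)
E
```

```text
('top', 'scene') [ 0.5837  0.0075 -0.1436 -0.1367  0.0011]
[[-0.1, -0.5], [-0.0, -0.3], [0.0, -0.2], [-0.0, -0.3], [-0.1, -0.2], [-0.0, -0.3], [-0.2, 0.2], [0.0, -0.1], [-0.1, -0.0], [-0.0, -0.1], [-1.0, 0.3], [-0.7, -0.8], [0.1, 0.3]]
('top',) [ 5.832e-01  7.400e-03 -1.433e-01 -1.317e-01  3.000e-04]
[[-0.1, -0.2], [0.0, 0.0], [0.1, 0.1], [0.0, -0.0], [-0.1, 0.1], [0.0, 0.0], [-0.0, 0.0]]
('scene',) [ 0.5844  0.0076 -0.1438 -0.1445  0.0031]
[[0.4, 0.1], [0.3, 0.1], [0.3, 0.0], [-0.7, 0.5], [-0.4, -0.7], [0.0, 0.0]]
```

```bash
cat > act.py <<'E'
from fit import *
from workcell import bot,hand,get_obs,vision
p=np.load("p.npy");p[:2]=.5835,.0075
q=[np.sin(-p[2]/2),np.cos(p[2]/2),0,0]
def go(x,y,z,v=.15): bot.servo_line(W(p,[x,y,z])[0],q,velocity=v)
def st():
    o=get_obs();c,s=np.cos(p[2]),np.sin(p[2]);f=o["wrist_force"];d=o["position"]-[p[0],p[1],0]
    F=np.array([c*f[0]+s*f[1],-s*f[0]+c*f[1],f[2]])
    print("t%.1f"%o["time_s"],"tcp",np.round([c*d[0]+s*d[1],-s*d[0]+c*d[1],d[2]],4),"F",F.round(1));return F
def shot(n):
    c=vision.read_camera("top");i=c["frame"][95:215,240:380,::-1];cv2.imwrite(n,cv2.resize(i,None,fx=5,fy=5,interpolation=cv2.INTER_CUBIC))
E
python3 - <<'E'
from act import *
hand.move_gripper(0,20)
bot.reach(W(p,[-.07,0,.27])[0],q);go(-.07,0,.185);st()
for x in np.arange(-.056,-.0275,.004): go(x,0,.185,.06);st()
shot("pics/s1.png")
E
```

```text
t4.1 tcp [-0.0695  0.0002  0.1855] F [ 0.1 -0.3  0. ]
t4.5 tcp [-0.0553  0.      0.1853] F [ 1.  -0.4  0.4]
t4.7 tcp [-0.0519 -0.      0.185 ] F [-0.  -0.4  0.3]
t5.0 tcp [-0.048  -0.      0.1849] F [-0.8  0.5  0.1]
t5.2 tcp [-0.0438 -0.      0.1851] F [-0.5 -0.5  1.8]
t5.5 tcp [-0.0397  0.      0.1851] F [-1.9  0.2  1.1]
t5.7 tcp [-0.0357  0.      0.185 ] F [-1.4 -0.1  1. ]
t6.0 tcp [-0.0317 -0.      0.1849] F [-1.6 -0.7  1.8]
t6.2 tcp [-0.0277  0.      0.185 ] F [-1.1  0.   0.2]
```

View pics/s1.png

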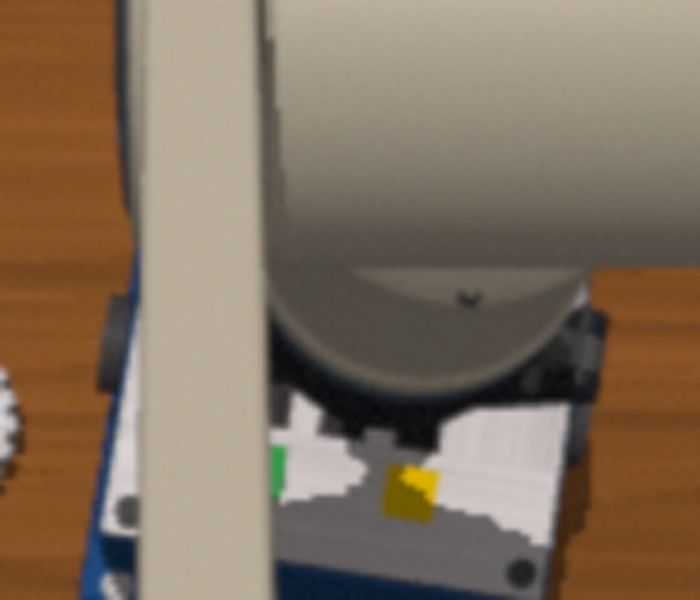

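The arm hides the lever from the top camera. The contact force began at about x = -50 mm, as predicted. I'll move to the -y side and check with the scene camera.

```bash
python3 - <<'E'
from act import *
go(-.05,0,.185);go(-.05,0,.255,.25);go(0,-.065,.255,.25);go(0,-.065,.185,.2);st()
c=vision.read_camera("scene");print(proj(c,W(p,[knob(0,0),knob(-.04,0),knob(.04,0),[0,0,.11]])).round(1))
i=c["frame"][180:300,230:370,::-1];cv2.imwrite("pics/s2.png",cv2.resize(i,None,fx=5,fy=5,interpolation=cv2.INTER_CUBIC))
E
```

```text
t8.0 tcp [-0.0003 -0.0644  0.1852] F [-0.   0.2 -0.1]
[[304.3 233.6]
 [301.2 231.6]
 [307.5 235.7]
 [302.3 251.9]]
```

View pics/s2.png

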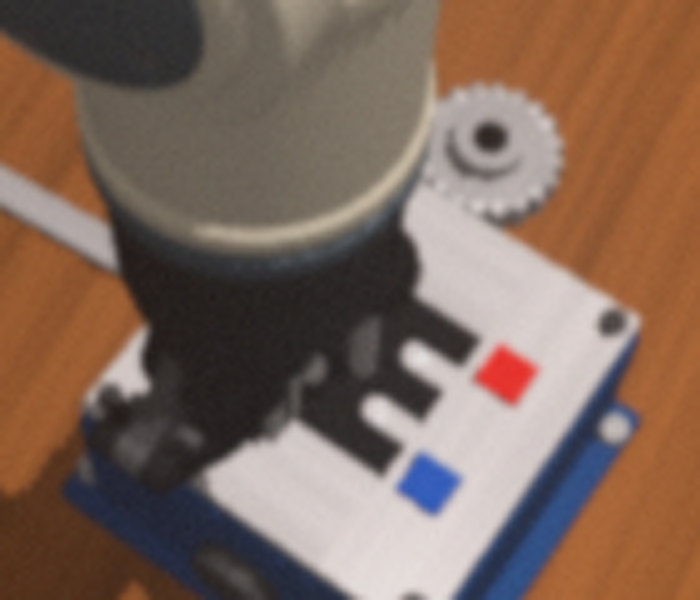

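The stem shows at pixel (303,249), so the lever is upright in the cross channel. I'll push it across, stopping if the force rises.

```bash
python3 - <<'E'
from act import *
go(0,-.045,.185);st()
for y in np.arange(-.04,.0215,.003):
    go(0,y,.182,.06);F=st()
    if abs(F[1])>6: break
E
```

```text
t8.3 tcp [ 0.0007 -0.0443  0.1864] F [-0.5 -0.3 -0.6]
t8.5 tcp [-1.00e-04 -4.00e-02  1.82e-01] F [ 1.1 -0.2 -0.1]
t8.8 tcp [ 0.    -0.037  0.182] F [0.6 0.1 0.7]
t9.0 tcp [ 0.     -0.0338  0.182 ] F [-0.4 -1.   0.2]
t9.3 tcp [ 0.     -0.0308  0.182 ] F [-0.7  0.7 -0.2]
t9.5 tcp [-0.     -0.0278  0.182 ] F [-0.1 -0.7 -0.7]
t9.8 tcp [ 1.000e-04 -2.490e-02  1.821e-01] F [ 0.  -0.1  0.2]
t10.0 tcp [ 1.000e-04 -2.180e-02  1.821e-01] F [ 0.2 -1.1  0.7]
t10.3 tcp [ 0.     -0.0188  0.182 ] F [ 0.3 -0.7  0.5]
t10.5 tcp [-0.     -0.0158  0.182 ] F [ 1.  -0.1  0.6]
t10.8 tcp [-0.     -0.0128  0.1819] F [-0.4 -0.   0.3]
t11.0 tcp [-1.000e-04 -9.800e-03  1.819e-01] F [ 0.7 -0.5 -0.9]
t11.3 tcp [-1.000e-04 -6.800e-03  1.819e-01] F [0.6 0.3 0.9]
t11.5 tcp [-0.     -0.0038  0.182 ] F [0.3 1.  0.1]
t11.8 tcp [-0.     -0.0008  0.182 ] F [ 0.3  0.6 -0.3]
t12.0 tcp [0.     0.0022 0.182 ] F [ 0.6 -0.1 -0.6]
t12.3 tcp [0.     0.0052 0.182 ] F [-0.6 -0.5 -0.4]
t12.5 tcp [0.     0.0082 0.182 ] F [-0.2 -0.2 -0.3]
t12.8 tcp [0.     0.0112 0.182 ] F [-0.2 -0.1  0.6]
t13.0 tcp [0.     0.0142 0.182 ] F [-0.4 -0.2  0.6]
t13.3 tcp [0.     0.0172 0.182 ] F [0.4 0.7 0.6]
t13.5 tcp [0.     0.0202 0.182 ] F [ 0.1 -0.4  0.7]
```

No clear push force appeared, so I'll look.

```bash
python3 - <<'E'
from act import *
print(get_obs()["gripper_width"])
c=vision.read_camera("scene");a=cv2.resize(c["frame"][180:300,240:370,::-1],(390,360))
w=vision.read_camera("wrist");b=cv2.resize(w["frame"][...,::-1],(400,300))
I=np.zeros((360,790,3),np.uint8);I[:,:390]=a;I[:300,390:]=b;cv2.imwrite("pics/s3.png",I)
E
```

```text
6.59528714388786e-05
```

View pics/s3.png

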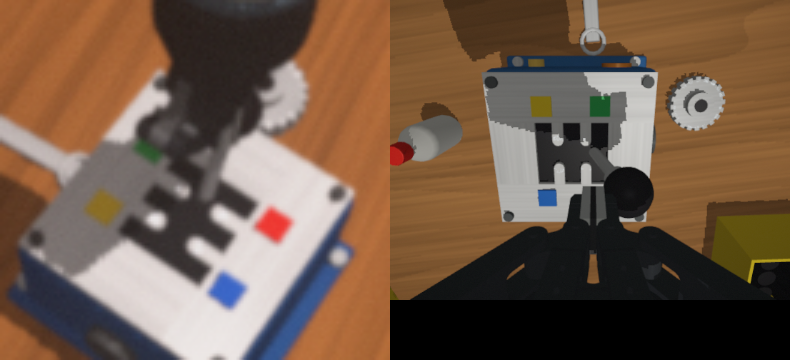

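The wrist view shows the knob at (630,190) in the mosaic, moved to the +y side against the fingers. The stem enters the left slot. I'll compute the lean angles.

```bash
cat >> act.py <<'E'
def lean(u,v,c):
    return least_squares(lambda a:(proj(c,W(p,knob(*a)))[0]-[u,v]),[0,.2]).x.round(3)
def look(guess,n=None):
    c=vision.read_camera("wrist");f=c["frame"]
    g=proj(c,W(p,knob(*guess)))[0];print("pred px",g.round(1))
    if n: cv2.imwrite(n,f[:,:,::-1])
    return c
E
python3 - <<'E'
from act import *
c=look((0,.32),"pics/w3.png");print("gate tags",proj(c,W(p,[[-.046,.026,.112],[-.046,-.026,.112]])).round(1), "lean",lean(336,266,c))
E
```

```text
pred px [347.5 268.9]
gate tags [[294.  148.5]
 [211.1 148.5]] lean [-0.016  0.281]
```

View pics/w3.png

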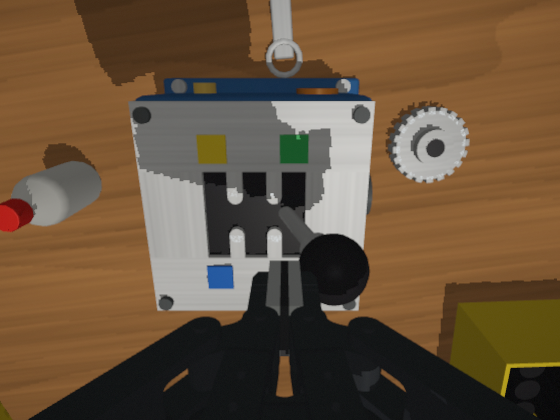

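The knob is at (334,268), which gives cross ≈ 0.28 and shift ≈ 0. It needs about 7 mm more, since the closed fingers are thinner than I assumed.

```bash
python3 - <<'E'
from act import *
for y in np.arange(.022,.0295,.0015):
    go(0,y,.18,.04);F=st()
    if F[1]<-5: break
c=look((0,.32))
f=c["frame"];g=f.max(2)<45;x0,x1=300,420
m=np.zeros_like(g);m[225:320,x0:x1]=g[225:320,x0:x1]
h=cv2.HoughCircles(cv2.GaussianBlur(cv2.cvtColor(f,cv2.COLOR_RGB2GRAY),(5,5),1)[210:330,290:430],cv2.HOUGH_GRADIENT,1.5,50,param1=80,param2=15,minRadius=28,maxRadius=42)
for a in h[0][:3]: print(a+[290,210,0],lean(a[0]+290,a[1]+210,c))
E
```

```text
t13.9 tcp [1.00e-04 2.21e-02 1.80e-01] F [ 0.2 -1.5  0.7]
t14.2 tcp [-0.      0.0235  0.1799] F [0.3 0.  0.3]
t14.4 tcp [-1.00e-04  2.51e-02  1.80e-01] F [ 0.7 -1.  -0.7]
t14.7 tcp [-0.      0.0266  0.18  ] F [-0.  -0.9 -0.2]
t14.9 tcp [-0.      0.0281  0.18  ] F [-0.  -1.1 -0.9]
pred px [331.5 271. ]
[332.75       269.25        35.79999924] [-0.005  0.324]
```

```bash
python3 - <<'E'
from act import *
go(0,.01,.18);go(0,.01,.255,.25);go(.05,.05,.255,.25);go(.05,.05,.178,.2);go(.03,.05,.178)
for x in np.arange(.026,-.028,-.003):
    s=np.clip((.026-x)/.047,0,1);go(x,.0505-.002*s,.178-.006*s,.05);F=st()
    if F[0]>6: break
look((-.3,.32),"pics/w4.png")
E
```

```text
t17.2 tcp [0.0263 0.0506 0.1784] F [ 0.1 -0.7 -0.2]
t17.4 tcp [0.0233 0.0505 0.1778] F [-0.1  0.3  1.2]
t17.7 tcp [0.02   0.0503 0.1773] F [1.7 0.1 1.7]
t17.9 tcp [0.0167 0.0501 0.1768] F [0.1 0.1 2.3]
t18.2 tcp [0.0137 0.05   0.1764] F [ 0.4 -0.   0.4]
t18.4 tcp [0.0107 0.0498 0.176 ] F [1.2 0.7 1.5]
t18.7 tcp [0.0078 0.0497 0.1756] F [1.  0.1 1.6]
t18.9 tcp [0.0048 0.0496 0.1753] F [ 0.3 -0.9  0.2]
t19.2 tcp [0.0017 0.0494 0.1749] F [ 0.4  0.8 -0.1]
t19.4 tcp [-0.0013  0.0493  0.1745] F [0.7 0.1 0.9]
t19.7 tcp [-0.0042  0.0492  0.1741] F [-0.5 -0.6  0.3]
t19.9 tcp [-0.0072  0.0491  0.1737] F [ 0.8 -0.8  0. ]
t20.2 tcp [-0.0103  0.0489  0.1733] F [ 0.2 -0.   0.7]
t20.4 tcp [-0.0132  0.0488  0.173 ] F [ 0.3 -0.3 -0.3]
t20.7 tcp [-0.0163  0.0487  0.1726] F [ 0.3 -0.4 -0. ]
t20.9 tcp [-0.0192  0.0486  0.1722] F [ 1.  -0.3  0.6]
t21.2 tcp [-0.0219  0.0485  0.1721] F [ 1.6 -0.  -0.2]
t21.4 tcp [-0.0235  0.0486  0.1726] F [ 5.1 -0.6  0.5]
pred px [283.7 225.4]
```

View pics/w4.png

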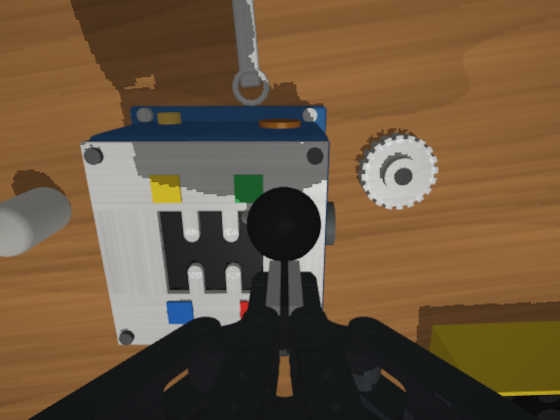

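The knob is at (284,224), matching shift ≈ -0.30, and the force rise shows it has reached the stop. I'll press it once more, retreat and verify.

```bash
python3 - <<'E'
from act import *
go(-.027,.0485,.172,.03);st();go(.03,.05,.178);go(.03,.05,.26,.25);st()
bot.goto_joints([1.342,.353,1.633,0,1.155,-.002]);st()
shot("pics/s5.png");c=vision.read_camera("top");print((proj(c,W(p,[knob(-.3,.32),knob(-.27,.32)]))-[240,95])*5)
E
```

```text
t21.7 tcp [-0.0244  0.0488  0.1731] F [ 9.8 -0.2  1. ]
t22.7 tcp [0.0292 0.0501 0.2608] F [ 0.1 -0.  -0.9]
t25.3 tcp [-0.5239  0.5322  0.2236] F [ 0.  -0.3  0.2]
[[192.46866989 428.48551296]
 [193.48598118 413.2645202 ]]
```

View pics/s5.png

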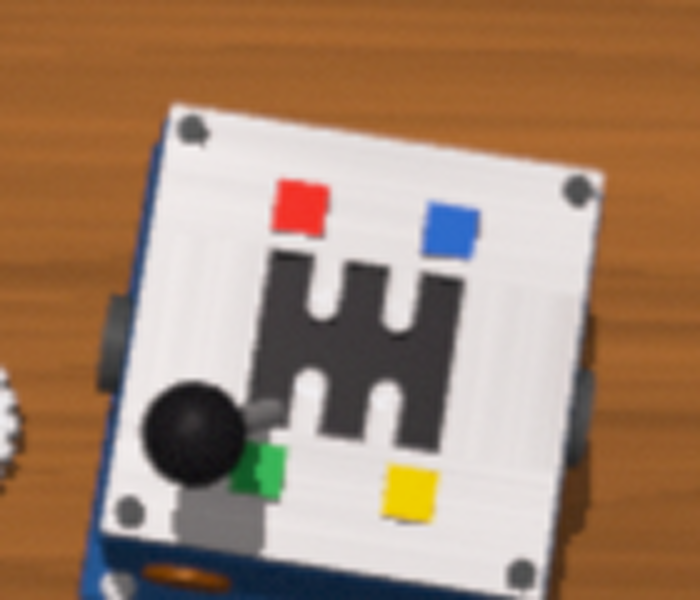

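The knob is at (193,433) in the crop, giving shift ≈ -0.305, and the stem is at the end of the green slot.

```bash
python3 -c "
from workcell import hand_in
print(hand_in())"
```

```text
the job is handed in; nothing more can be done
None
```

The lever is fully home in the green-tagged slot (shift about -0.305, cross about +0.32). It was only pushed, with the fingers shut, and stayed clear of the other tagged slots. The job was handed in after about 25 s, with the arm clear of everything and the gear, oil bottle and wrench untouched.

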